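# Feed a test blank under the guard with a push stick

## Task

Pick up the orange push stick by its upright grip and use it, keeping fingers off the blank, to feed the blue test blank along the bed and in through the low opening of the guard, until it has met the sprung stop hidden inside and you have pressed it firmly home with a steady push of about 12 N held for a moment; never push it with more than 25 N. Then draw the stick out and lay it flat on the bare worktop clear of the feeder, leaving the blank resting against the stop and the vials, dish and timer where they stand.

Things in the scene. Friction and masses are not known exactly. Their poses are not given: they have to be found in the camera images.
- feeder: Fixed bench feeder: aluminium bed 350 x 124 x 12 mm on the worktop, far half under a grey hood. Origin: worktop level, on the channel's centre line, in the plane of the guard's mouth; x = feed direction (into the guard), y = left, z up. Bed x -175 to 175 mm, top at z 12 mm. Hood x 2 to 173 mm, 114 mm wide, roof at z 62 mm with a black knob 15 mm high.
- mouth (a point): Middle of the guard's low mouth, on the bed's top, under a yellow lip; feeder's axes. Opening 64 mm wide, 24 mm high. A straight steel fence, 14 mm high above the bed, inner face at y +32 mm, runs the bed's whole length on the left.
- guide (a point): Outer end of the flared lead-in of the right guide, on the bed's top at feeder (-55, -50) mm. The flare runs straight from here to (0, -32) mm; from there the guide goes on parallel to the fence through the hood, 14 mm high above the bed. The flare is not slippery: a blank pushed hard against it off the fence can jam.
- holddown_line (a point): Point on the bed's top, on the centre line 85 mm past the mouth, under a sprung hold-down bar inside the hood. The bar presses on the blank with about 2 to 3 N and lets it pass underneath; its drag and the bed's on the blank is a few newtons and varies.
- backstop: Mount of the hidden back stop, fixed 140 mm past the mouth; feeder's axes. It carries a sprung plunger whose free face is set 0 to 36 mm from here towards the mouth: different each time, not reported, to be felt. The plunger yields 1 mm per newton, 12 mm at most, then is solid. Let go, it pushes the blank back a few mm, until drag holds it, still touching.
- blank: Blue rigid plastic test blank, 80 (x) x 60 (y) x 16 (z) mm, about 0.12 kg. Origin: centre of its underside; z up. It lies on the bed before the mouth, its x roughly along the feed, a little skewed and a few mm away from the fence.
- stick: Orange push stick, 0.13 kg, flat underside. Origin: on the underside below the middle of its upright grip; x to the nose, z up. Shaft 20 mm wide, 13 high, from x -75 mm to the nose: 44 mm wide, 13 high, flat pushing face at x +135 mm. Grip: block 60 mm long (x), 18 thick (y; take it across this), top 63 mm above the underside. Lies on the worktop at the left.
- vial_green: Sample vial with green cap, 32 mm across, 72 mm high; origin at the centre of its base. The one nearest the feeder; to be left alone.
- vial_red: Sample vial with red cap, 32 mm across, 72 mm high; origin at the centre of its base. The one nearest the feeder; to be left alone.
- moisture_dish: Lidded aluminium dish, 60 mm across, 34 mm high; origin at the centre of its base. The one nearest the feeder; to be left alone.
- timer: White laboratory timer, 70 x 64 x 18 mm; origin at the centre of its underside. The one nearest the feeder; to be left alone.
Not all that is in view belongs to the job. There is more than one size of the blank; the job needs the largest.

How it is judged:
On the way, in this order (a step that is already met when the one before it is completed fails the run):
1. the blank's front half is in the guard's mouth, with the stick pushing behind it (x of blank in the frame of feeder above 0 m and contact force between stick and blank above 0.3 N), for 0.05 s.
2. the stick presses the blank against the sprung stop with more than 5 N (contact force between blank and backstop above 5 N and contact force between stick and blank above 5 N), for 0.2 s.
At the end, for the whole second after the job is handed in: The blank rests inside the guard (its centre more than 60 mm past the mouth), still touching the sprung stop with at least 0.3 N; the push stick lies released and at rest on the worktop on its underside (origin below 5 mm, tilt below 0.1 rad), touching neither feeder nor blank (x of blank in the frame of feeder above 0.06 m and contact force between blank and backstop above 0.3 N and linear speed of each of blank, stick below 0.01 m/s and height (world z) of stick below 0.005 m and angle between stick's own z axis and vertical below 0.1 rad and contact force between stick and feeder below 0.05 N and contact force between stick and blank below 0.05 N).
It fails at once if the stick pushes the blank with more than 25 N (contact force between stick and blank above 25 N).
It fails at once if the gripper or arm touches the blank (contact force between any of the fingers, the arm and blank above 0.5 N).
It fails at once if a vial, the dish or the timer is moved by more than 20 mm (distance of any of vial_green, vial_red, moisture_dish, timer from where it was at the start of the episode above 0.02 m).
It also fails if it takes over 67 s, if anything falls off the work surface, if the arm or the gripper's body presses on something with over 40 N, if the wrist force passes 120 N, or if a joint passes its speed limit or range.

## Robot

A 6-joint arm with a two-finger parallel gripper is mounted at the origin on a cart in front of the work surface, level with it; the furniture and walls round the work are solid. World frame = base frame: x ahead of the robot, y to its left, z up, the work surface at z = 0. Lengths are in m, angles in rad, forces in N, time in s.
With the tool pointing down it reaches from about 0.275 to 0.875 m from the base axis. Payload 12.5 kg.
Tool frame: the origin (TCP) lies at the centre of the arm's flange, where the gripper is bolted on; the fingertips stand 173 mm ahead of it and the grasp point (between the pads) lies 155 mm ahead of it; z points along the fingers, y is the direction in which the jaws open and shut (so a half turn about z gives the same grasp; the last joint's range is limited). The gripper opens to 85 mm and grips with 20 to 120 N. Pads are 22 mm wide; open, the fingers measure 114 mm over their backs; the gripper's body (76 mm by 85 mm) begins 54 mm behind the grasp point. The pads swing forward as they close: fully open they stand 13 mm farther back than shut.
Start: joints at [1.12, 0.351, 1.652, -0, 1.139, -0.085], TCP at [0.197, 0.514, 0.405] pointing down, gripper open.
Joint ranges: [-2.75, 2.75], [-0.79, 2.1], [0.01, 2.65], [-1.57, 4.71], [0.07, 3.14], [-2.87, 2.87]. Speed limits (rad/s): [2.22, 2.22, 2.79, 3.14, 3.14, 3.14].

## Interface

Orientations are given as a 3x3 rotation matrix whose columns are the frame's x, y, z axes.
In Python, from plant import observe, grab_frame, calibration, workorder, masks_of gives the robot as it stands.
- The arm moves only by the tool jog_arm, never from a script. Its argument "increments" is a list of rows, each an object of numbers: "tx", "ty", "tz": the shift along the tool's x, y, z in cm; "rx", "ry", "rz": the turn, a rotation vector about the tool's x, y, z in rad; "jaw": the opening in per cent of the stroke, from 0 (shut) to 100 (fully open). A call has 1 to 12 rows; each row is the pose to reach, as a shift and turn from the pose measured when the call began, along the tool's axes at that moment; what a row does not reach only later rows make up. A row lasts 1/10 s, in which the tool goes at most 50 mm and 8.59 degrees, less where a joint would pass 70% of its speed; a pose out of reach is approached as far as the arm can. A call with a gripper value outside its range is refused whole. The fingers move at their own pace and stop on an object; the grip force is fixed at half the most. Time passes only in rows, so rows that repeat a pose let the fingers close. It gives the time, the measured TCP pose, the force and the opening at its end, in the units of the state.
- observe(): the state, without advancing time (a new reading comes with each control period).
- grab_frame(name): name is "scene" or "top"; returns the picture (480x640x3 uint8, blue, green, red); there is no depth.
- calibration(name): a dict with "fov_y" (degrees; the focal length in pixels is half the picture's height over the tangent of half this angle, whatever the lens; pixels are square), "cx", "cy" (the principal point, pixels), "R" (3x3) and "t" (3): a world point X has camera coordinates R X + t. Camera axes: x right, y down, z forward; pixel columns grow to the right and rows downward; lengths in m; the calibration is good to about 2 mm. A picture is of the moment at which its call begins. calibration takes no time and is no camera call.
- workorder.close_job(): hands the job in, once; it reports no verdict.
Trained networks look in the newest picture that a camera, given by its name, has taken for a name from the list of things; names that differ only in an ending like _2 or _b are one class to them, and where a whole thing is asked for, a point or a joint stands for the part that bears it (a point fixed in the world has none). Each returns a list of dicts, best first, with "conf" (0 to 1); they miss things now and then, are a little off and sometimes report something else, mostly with a low value. They report only what shows in the picture. A call takes as long as a camera call. They do not tell look-alikes from the thing itself.
- masks_of(camera, name): "mask" (480x640 bool, what is visible of it) and "uv" ([column, row] in pixels, amid what is visible of it).
The state is a dict: "clock": time; "joint_pos": joint angles; "joint_velocities": joint speeds; "effort": joint torques, N m; "position": TCP position; "ee_rot": TCP orientation; "ft_force": force on the tool from outside, world axes, zero at the start; "torque": the same for the moment, N m; "grip_width": opening from 0.0 (shut) to 1.0 (fully open).
Only numpy, scipy, OpenCV 4.12 (cv2) and the standard library are available. Lean on these libraries where they do the work, as an engineer would, in place of code of your own. Each camera call takes 0.05 s, during which the arm holds its last target.

## Working session

There is one attempt and no reset: what is moved stays moved. The work goes in short steps, Python scripts to look and compute and a tool call to move; the robot and the scene stay as the last step left them, time stands still between calls to the robot, and variables do not carry over. Pictures are saved under pics/ and viewed, and the job is handed in when it is done.

Besides the shell and the picture viewer there is one more tool, called as a command line: name --argument value ..., lists and objects as JSON in quotes. jog_arm: Moves the arm, as the interface text tells. Its arguments: {"type":"object","properties":{"increments":{"type":"array","items":{"type":"object","properties":{"tx":{"type":"number"},"ty":{"type":"number"},"tz":{"type":"number"},"rx":{"type":"number"},"ry":{"type":"number"},"rz":{"type":"number"},"jaw":{"type":"number"}}}}},"required":["increments"]}

```bash
mkdir -p pics; ls; python3 - <<'E'
from plant import *
import cv2
for n in("scene","top"):
    cv2.imwrite(f"pics/{n}0.png",grab_frame(n)); print(n,calibration(n))
print(observe())
E
```

```text
pics
scene {'fov_y': 45.39746768466834, 'cx': 322.4460924727914, 'cy': 236.67437210742315, 'R': array([[-0.86901633,  0.49457703, -0.01428873],
       [ 0.35578086,  0.60454849, -0.71269987],
       [-0.34384675, -0.62443148, -0.70132356]]), 't': array([ 0.54013448, -0.14075317,  1.57194374])}
top {'fov_y': 47.99213435743072, 'cx': 321.51111313197566, 'cy': 242.56156537768408, 'R': array([[ 1.34286168e-02, -9.99909647e-01, -6.07800052e-04],
       [-9.97275828e-01, -1.33491484e-02, -7.25446266e-02],
       [ 7.25299584e-02,  1.58031829e-03, -9.97364982e-01]]), 't': array([-0.07066995,  0.57214415,  1.26208616])}
{'clock': 0.1, 'joint_pos': array([ 1.12039981e+00,  3.51189069e-01,  1.65235595e+00, -6.97735715e-06,
        1.13909994e+00, -8.45961074e-02]), 'joint_velocities': array([-0.0007159 , -0.00131098, -0.00042475, -0.00067816, -0.00139205,
       -0.00153395]), 'effort': array([ 7.80354858e-04, -5.06827426e+01, -2.91878128e+01, -1.16700785e-04,
        2.51407087e-03, -1.51683014e-05]), 'position': array([0.19665785, 0.51351689, 0.40421006]), 'ee_rot': array([[-9.33838783e-01,  3.57693896e-01, -4.52390194e-04],
       [ 3.57694172e-01,  9.33838303e-01, -9.50129104e-04],
       [ 8.26039102e-05, -1.04908474e-03, -9.99999446e-01]]), 'ft_force': array([ 0.33457219, -0.32049153, -0.55372436]), 'torque': array([0.04039627, 0.04196526, 0.0028413 ]), 'grip_width': 1.002079455011472}
```

View pics/scene0.png

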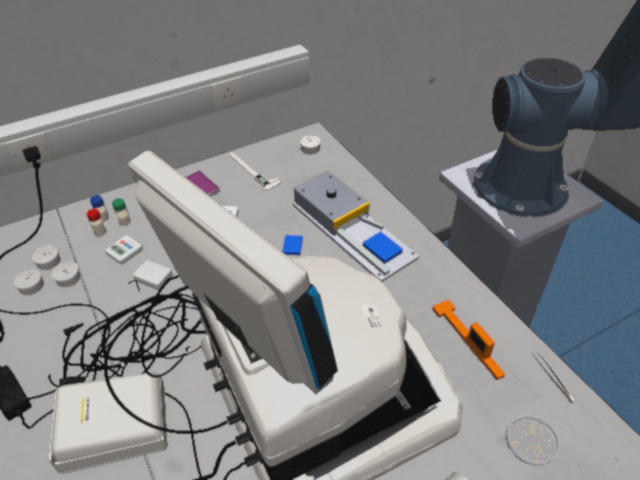

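View pics/top0.png

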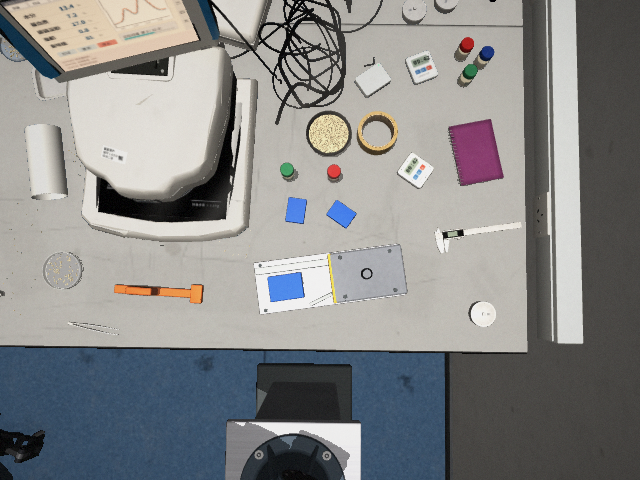

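```bash
cat > h.py <<'E'
from plant import *
import numpy as np, cv2
def K(n):
    c=calibration(n); f=240/np.tan(np.radians(c['fov_y'])/2); return f,c['cx'],c['cy'],np.array(c['R']),np.array(c['t'])
def back(n,uv,z):
    f,cx,cy,R,t=K(n); uv=np.atleast_2d(uv).astype(float)
    d=np.c_[(uv[:,0]-cx)/f,(uv[:,1]-cy)/f,np.ones(len(uv))]@R; o=-R.T@t
    s=(np.asarray(z)-o[2])/d[:,2]; return o+d*s[:,None]
def proj(n,X):
    f,cx,cy,R,t=K(n); c=np.atleast_2d(X)@R.T+t; return np.c_[f*c[:,0]/c[:,2]+cx,f*c[:,1]/c[:,2]+cy]
E
python3 - <<'E'
from h import *
for cam in("top","scene"):
    grab_frame(cam)
    for n in("feeder","blank","stick"):
        for m in masks_of(cam,n)[:3]:
            k=m['mask'].astype(np.uint8); ys,xs=np.nonzero(k)
            r=cv2.minAreaRect(np.c_[xs,ys].astype(np.float32))
            print(cam,n,round(m['conf'],2),np.round(m['uv'],1),k.sum(),np.round(cv2.boxPoints(r),1).tolist())
im=cv2.imread("pics/top0.png")
cv2.imwrite("pics/c1.png",cv2.resize(im[230:330,240:420],None,fx=4.4,fy=4.4,interpolation=cv2.INTER_CUBIC))
cv2.imwrite("pics/c2.png",cv2.resize(im[250:350,30:220],None,fx=4.2,fy=4.2,interpolation=cv2.INTER_CUBIC))
im=cv2.imread("pics/scene0.png")
cv2.imwrite("pics/c3.png",cv2.resize(im[160:390,280:520],None,fx=2.6,fy=2.6,interpolation=cv2.INTER_CUBIC))
E
```

```text
top feeder 0.92 [336.7 273.2] 6695 [[252.10000610351562, 262.79998779296875], [400.3999938964844, 242.60000610351562], [407.3999938964844, 294.20001220703125], [259.20001220703125, 314.3999938964844]]
top blank 0.83 [296.7 205.5] 426 [[284.79998779296875, 220.6999969482422], [288.20001220703125, 196.60000610351562], [306.3999938964844, 199.1999969482422], [303.0, 223.3000030517578]]
top blank 0.81 [340.5 212.8] 403 [[325.29998779296875, 213.5], [335.0, 199.0], [355.29998779296875, 212.5], [345.6000061035156, 227.10000610351562]]
top blank 0.76 [284.2 286.4] 939 [[265.5, 276.1000061035156], [301.0, 270.20001220703125], [305.5, 296.79998779296875], [269.8999938964844, 302.70001220703125]]
top stick 0.7 [164.2 289.9] 866 [[114.0, 285.0], [202.0, 285.0], [202.0, 301.0], [114.0, 301.0]]
scene feeder 0.81 [345.8 218.4] 5363 [[284.6000061035156, 198.6999969482422], [319.70001220703125, 158.89999389648438], [423.5, 250.6999969482422], [388.29998779296875, 290.5]]
scene blank 0.76 [293.9 247.8] 359 [[282.0, 235.0], [302.0, 235.0], [302.0, 254.0], [282.0, 254.0]]
scene blank 0.72 [382.1 246.9] 776 [[360.20001220703125, 244.5], [375.3999938964844, 225.8000030517578], [404.20001220703125, 249.3000030517578], [389.1000061035156, 267.8999938964844]]
scene stick 0.87 [476.7 337.3] 1562 [[430.0, 307.79998779296875], [448.29998779296875, 290.79998779296875], [516.0999755859375, 364.1000061035156], [497.70001220703125, 381.0]]
```

View pics/c1.png

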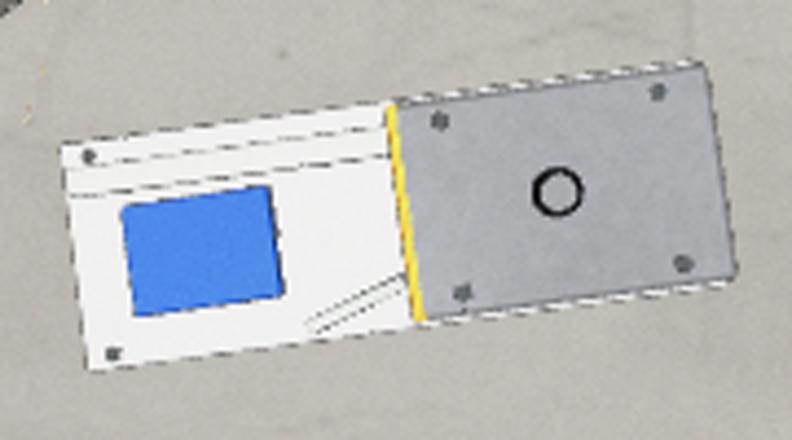

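View pics/c2.png

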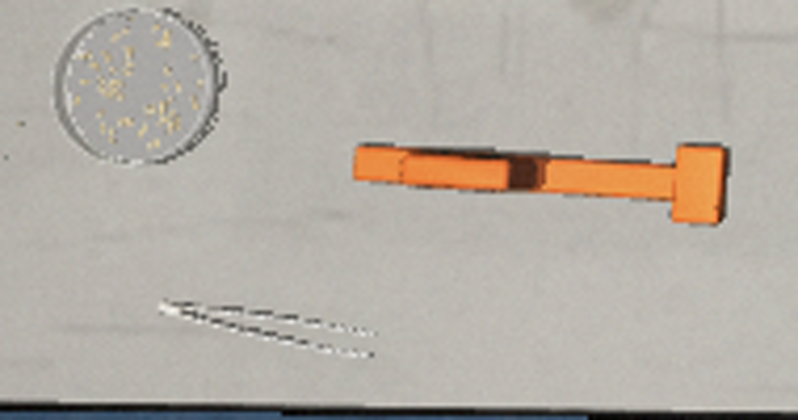

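View pics/c3.png

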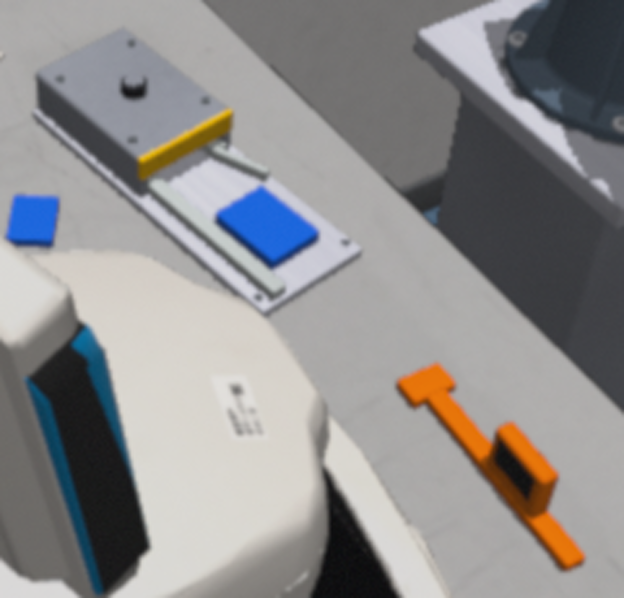

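```bash
cat >> h.py <<'E'
from scipy.optimize import least_squares
def fit2(n,P,uv,x0,z=0):
    P=np.array(P,float)/1000; uv=np.array(uv,float)
    def W(p):
        c,s=np.cos(p[2]),np.sin(p[2]); return np.c_[p[0]+c*P[:,0]-s*P[:,1],p[1]+s*P[:,0]+c*P[:,1],P[:,2]+z]
    r=least_squares(lambda p:(proj(n,W(p))-uv).ravel(),x0,x_scale=[.1,.1,1]); return r.x,r.fun.reshape(-1,2)
E
python3 - <<'E'
from h import *
c1=lambda L:[(240+(a+.5)/4.4-.5,230+(b+.5)/4.4-.5) for a,b in L]
c2=lambda L:[(30+(a+.5)/4.2-.5,250+(b+.5)/4.2-.5) for a,b in L]
np.set_printoptions(precision=4,suppress=True)
F,r=fit2("top",[(-175,62,12),(-175,-62,12),(173,57,62),(173,-57,62)],c1([(62,145),(88,370),(703,63),(737,278)]),[.5,-.1,-1.4]);print("feeder",F,r.tolist())
B,r=fit2("top",[(-40,30,28),(40,30,28),(40,-30,28),(-40,-30,28)],c1([(121,206),(269,186),(284,295),(134,317)]),[.5,0,-1.4]);print("blank",B,r.tolist())
S,r=fit2("top",[(135,22,13),(135,-22,13),(-75,10,13),(-75,-10,13)],c2([(728,146),(722,225),(355,144),(354,179)]),[.5,.3,-1.6]);print("stick",S,r.tolist())
c,s=np.cos(F[2]),np.sin(F[2]);R=np.array([[c,-s],[s,c]])
print("blank in feeder",(R.T@(B[:2]-F[:2]))*1000,B[2]-F[2]); print("stick in feeder",(R.T@(S[:2]-F[:2]))*1000,S[2]-F[2])
# check grips and scene camera
cs,ss=np.cos(S[2]),np.sin(S[2]);RS=np.array([[cs,-ss],[ss,cs]])
def W(p,P): 
    P=np.array(P,float)/1000;c,s=np.cos(p[2]),np.sin(p[2]);return np.c_[p[0]+c*P[:,0]-s*P[:,1],p[1]+s*P[:,0]+c*P[:,1],P[:,2]]
g=[(-30,9,63),(30,9,63),(30,-9,63),(-30,-9,63)]
a=proj("top",W(S,g));print("grip top crop px",(a-[30,250])*4.2)
im=cv2.imread("pics/scene0.png");im=cv2.resize(im,None,fx=2.5,fy=2.5,interpolation=cv2.INTER_CUBIC)
for p,P,col in[(S,g,(0,255,0)),(S,[(135,22,13),(135,-22,13),(-75,-10,13),(-75,10,13)],(255,255,0)),(F,[(-175,62,12),(-175,-62,12),(175,-62,12),(175,62,12)],(0,0,255)),(F,[(2,57,62),(2,-57,62),(173,-57,62),(173,57,62)],(0,255,255)),(B,[(-40,30,28),(40,30,28),(40,-30,28),(-40,-30,28)],(0,255,0))]:
    cv2.polylines(im,[np.int32((proj("scene",W(p,P))+.5)*2.5)],True,col,1)
cv2.imwrite("pics/ov.png",im[380:980,620:1420])
E
```

```text
feeder [ 0.4884 -0.0816 -1.4242] [[-0.9087695057889107, -0.2395431800903225], [-0.35707904195533047, 0.4182105472042963], [0.9010972029501545, -0.3117760496043047], [0.31853030628110446, 0.1077962743584635]]
blank [ 0.4675  0.0202 -1.4205] [[-0.10052578154000003, -0.12926918570417456], [-0.0773021801863365, -0.22604208757809374], [-0.07069164963968433, 0.34033493146023375], [0.2478239037551475, 0.01329531103908721]]
stick [ 0.4546  0.3541 -1.6212] [[-0.10215136668952596, 0.10620386324382025], [-0.15013737112195713, -0.1573232935556348], [0.39229912023319, -0.014175247996888629], [-0.13940700856642252, 0.06888684529621969]]
blank in feeder [-103.8114   -5.804 ] 0.003711890643500526
stick in feeder [-435.9547   30.2456] -0.19701603134761259
grip top crop px [[401.9518 149.8196]
 [511.6844 156.8673]
 [508.8213 189.9967]
 [398.9734 182.9331]]
```

View pics/ov.png

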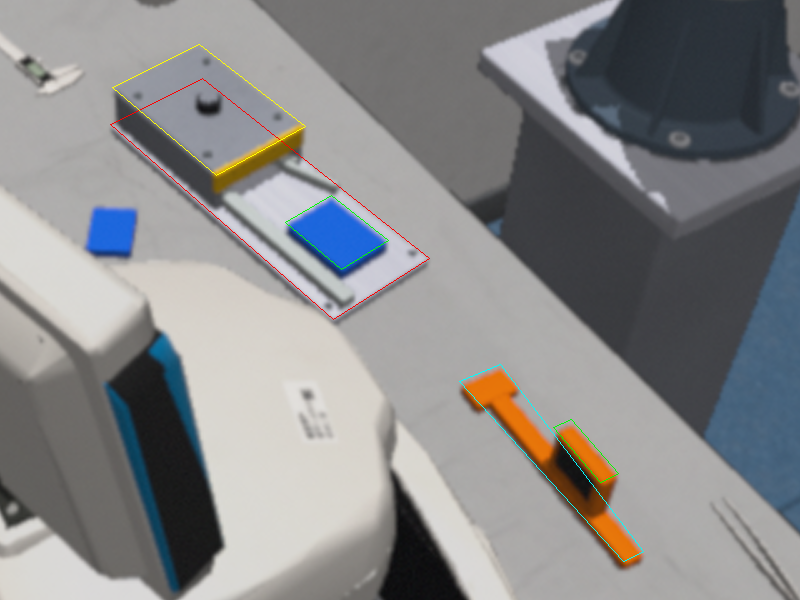

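```bash
cat >> h.py <<'E'
from scipy.spatial.transform import Rotation as Ro
np.set_printoptions(precision=4,suppress=True)
F=np.array([.4884,-.0816,-1.4242]); S0=np.array([.4546,.3541,-1.6212])
def inc(pos,yaw):  # yaw = stick x heading; tool y along stick's y, z down
    o=observe(); R=o['ee_rot']; p=o['position']
    y=np.array([-np.sin(yaw),np.cos(yaw),0]); z=np.array([0,0,-1.]); T=np.c_[np.cross(y,z),y,z]
    print("t cm",R.T@(np.array(pos)-p)*100,"r",Ro.from_matrix(R.T@T).as_rotvec())
def fw(x,y,z): 
    c,s=np.cos(F[2]),np.sin(F[2]); return [F[0]+c*x-s*y,F[1]+s*x+c*y,z]
def st():
    o=observe(); R=o['ee_rot']; p=o['position']; c,s=np.cos(F[2]),np.sin(F[2])
    d=p[:2]-F[:2]; print(o['clock'],"feeder mm",np.array([c*d[0]+s*d[1],-s*d[0]+c*d[1],p[2]])*1000,"yawerr",np.arctan2(-R[0,1],R[1,1])-F[2],"tilt",R[:2,2],"f",o['ft_force'],"tq",o['torque'],o['grip_width'])
E
python3 - <<'E'
from h import *
inc([.4546,.3541,.30],S0[2]); st()
E
```

```text
t cm [-29.7912  -5.6701  10.4664] r [-0.0001  0.      1.2554]
0.5 feeder mm [-631.4364 -201.6495  404.6651] yawerr 1.0584452675594627 tilt [-0.0001 -0.0001] f [-0.326  -0.6822 -0.1518] tq [ 0.0013 -0.0241 -0.009 ] 0.9977646872474342
```

jog_arm --increments '[{"tx": -4,"ty": -0.8,"tz": 1.4,"rz": 0.14,"jaw": 100},{"tx": -8,"ty": -1.5,"tz": 2.8,"rz": 0.28},{"tx": -12,"ty": -2.3,"tz": 4.2,"rz": 0.42},{"tx": -16,"ty": -3.1,"tz": 5.6,"rz": 0.56},{"tx": -20,"ty": -3.8,"tz": 7,"rz": 0.7},{"tx": -24,"ty": -4.6,"tz": 8.4,"rz": 0.84},{"tx": -27,"ty": -5.2,"tz": 9.5,"rz": 0.98},{"tx": -29,"ty": -5.5,"tz": 10.2,"rz": 1.12},{"tx": -29.79,"ty": -5.67,"tz": 10.47,"rz": 1.2554},{"tx": -29.79,"ty": -5.67,"tz": 10.47,"rz": 1.2554},{"tx": -29.79,"ty": -5.67,"tz": 10.47,"rz": 1.2554}]'

```text
invalid input at $.increments[0]: expected keys tx, ty, tz, rx, ry, rz, jaw
```

```bash
python3 - <<'E'
from h import *
inc([.4546,.3541,.192],S0[2]); st()
cv2.imwrite("pics/s1.png",cv2.resize(grab_frame("scene")[150:400,340:600],None,fx=2.3,fy=2.3))
E
```

```text
t cm [-29.7914  -5.6692  21.2664] r [-0.0001  0.      1.2554]
0.5 feeder mm [-631.4364 -201.6495  404.6651] yawerr 1.0584452675594627 tilt [-0.0001 -0.0001] f [-0.326  -0.6822 -0.1518] tq [ 0.0013 -0.0241 -0.009 ] 0.9977646872474342
```

View pics/s1.png

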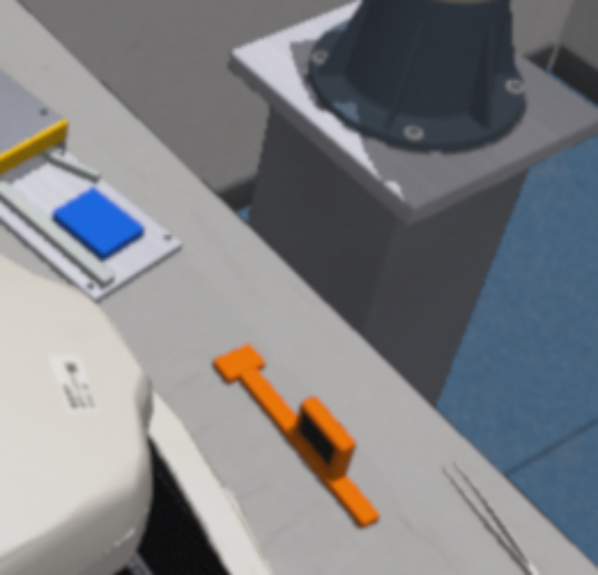

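The move was refused because every row needs all the keys. The picture shows the scene unchanged, so I'm resending with full rows.

jog_arm --increments '[{"tx": -4,"ty": -0.8,"tz": 1.4,"rx": 0,"ry": 0,"rz": 0.14,"jaw": 100},{"tx": -8,"ty": -1.5,"tz": 2.8,"rx": 0,"ry": 0,"rz": 0.28,"jaw": 100},{"tx": -12,"ty": -2.3,"tz": 4.2,"rx": 0,"ry": 0,"rz": 0.42,"jaw": 100},{"tx": -16,"ty": -3.1,"tz": 5.6,"rx": 0,"ry": 0,"rz": 0.56,"jaw": 100},{"tx": -20,"ty": -3.8,"tz": 7,"rx": 0,"ry": 0,"rz": 0.7,"jaw": 100},{"tx": -24,"ty": -4.6,"tz": 8.4,"rx": 0,"ry": 0,"rz": 0.84,"jaw": 100},{"tx": -27,"ty": -5.2,"tz": 9.5,"rx": 0,"ry": 0,"rz": 0.98,"jaw": 100},{"tx": -29,"ty": -5.5,"tz": 10.2,"rx": 0,"ry": 0,"rz": 1.12,"jaw": 100},{"tx": -29.79,"ty": -5.67,"tz": 10.47,"rx": 0,"ry": 0,"rz": 1.255,"jaw": 100},{"tx": -29.79,"ty": -5.67,"tz": 10.47,"rx": 0,"ry": 0,"rz": 1.255,"jaw": 100},{"tx": -29.79,"ty": -5.67,"tz": 10.47,"rx": 0,"ry": 0,"rz": 1.255,"jaw": 100}]'

```text
clock: 1.65
position: [0.4544, 0.3542, 0.3001]
ee_rot: [[0.046, 0.999, -0.0], [0.999, -0.046, 0.0], [0.0, -0.0, -1.0]]
ft_force: [0.6, 0.6, 0.4]
grip_width: 1.0
```

```bash
python3 - <<'E'
from h import *
inc([.4546,.3541,.192],S0[2]); st()
cv2.imwrite("pics/s2.png",cv2.resize(grab_frame("scene")[150:400,340:600],None,fx=2.3,fy=2.3))
E
```

```text
t cm [-0.0121  0.021  10.8065] r [-0.0001 -0.      0.0042]
1.65 feeder mm [-436.1203   30.0363  300.0647] yawerr -0.19282775610587466 tilt [-0.0001  0.    ] f [0.6245 0.5868 0.3745] tq [-0.0137 -0.0802 -0.0406] 0.999687083592993
```

View pics/s2.png

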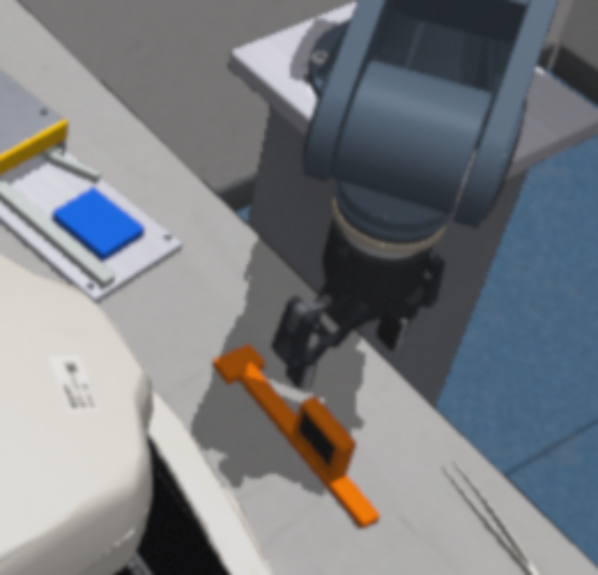

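The gripper is above the grip (crop about (325,430)), with its jaws on either side of the stick. I'll descend and grasp.

jog_arm --increments '[{"tx": 0,"ty": 0,"tz": 2.5,"rx": 0,"ry": 0,"rz": 0.004,"jaw": 100},{"tx": 0,"ty": 0,"tz": 5,"rx": 0,"ry": 0,"rz": 0.004,"jaw": 100},{"tx": 0,"ty": 0,"tz": 7.5,"rx": 0,"ry": 0,"rz": 0.004,"jaw": 100},{"tx": 0,"ty": 0,"tz": 9.5,"rx": 0,"ry": 0,"rz": 0.004,"jaw": 100},{"tx": 0,"ty": 0,"tz": 10.8,"rx": 0,"ry": 0,"rz": 0.004,"jaw": 100},{"tx": 0,"ty": 0,"tz": 10.8,"rx": 0,"ry": 0,"rz": 0.004,"jaw": 100},{"tx": 0,"ty": 0,"tz": 10.8,"rx": 0,"ry": 0,"rz": 0.004,"jaw": 40},{"tx": 0,"ty": 0,"tz": 10.8,"rx": 0,"ry": 0,"rz": 0.004,"jaw": 20},{"tx": 0,"ty": 0,"tz": 10.8,"rx": 0,"ry": 0,"rz": 0.004,"jaw": 0},{"tx": 0,"ty": 0,"tz": 10.8,"rx": 0,"ry": 0,"rz": 0.004,"jaw": 0},{"tx": 0,"ty": 0,"tz": 10.8,"rx": 0,"ry": 0,"rz": 0.004,"jaw": 0},{"tx": 0,"ty": 0,"tz": 10.8,"rx": 0,"ry": 0,"rz": 0.004,"jaw": 0}]'

```text
clock: 2.9
position: [0.4544, 0.3545, 0.1927]
ee_rot: [[0.05, 0.999, 0.001], [0.999, -0.05, 0.001], [0.001, 0.001, -1.0]]
ft_force: [-0.2, -1.7, 5.9]
grip_width: 0.203
```

```bash
python3 - <<'E'
from h import *
st()
f=grab_frame("scene");cv2.imwrite("pics/s3.png",cv2.resize(f[200:400,380:580],None,fx=2.8,fy=2.8))
f=grab_frame("top");cv2.imwrite("pics/t3.png",cv2.resize(f[250:350,30:220],None,fx=4.2,fy=4.2,interpolation=cv2.INTER_CUBIC))
E
```

```text
2.9 feeder mm [-436.4083   30.1011  192.7304] yawerr -0.19657974181151783 tilt [0.0008 0.0006] f [-0.2015 -1.6549  5.8748] tq [-0.1187  0.0634 -0.0373] 0.20347314692379315
```

View pics/s3.png

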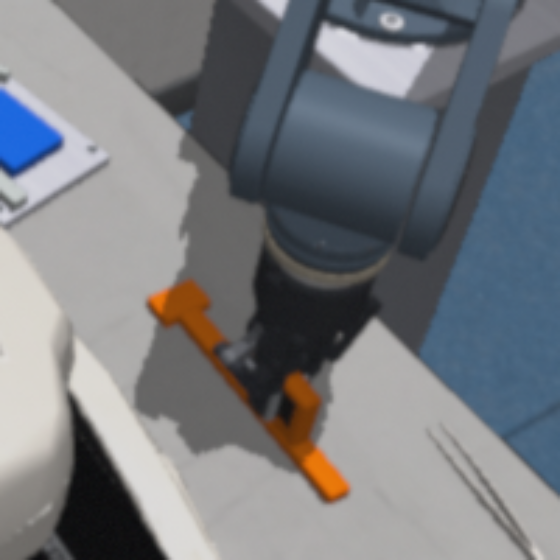

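View pics/t3.png

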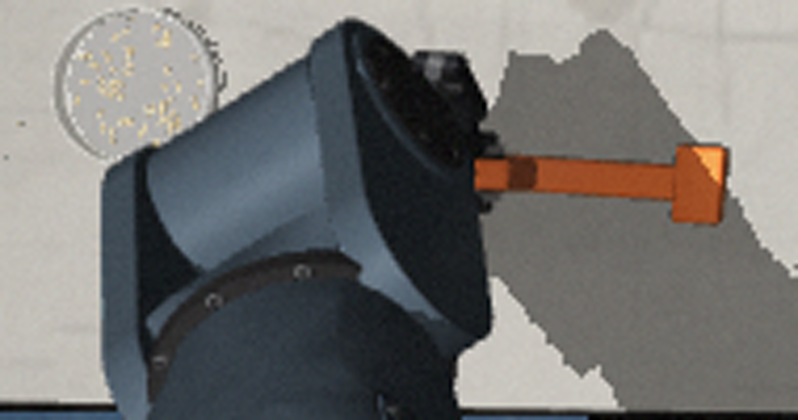

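```bash
python3 - <<'E'
from h import *
inc(fw(-.315,-.006,.24),F[2])
E
```

```text
t cm [-12.6087  -1.1655  -4.7362] r [ 0.0008 -0.0005 -0.1966]
```

jog_arm --increments '[{"tx": 0,"ty": 0,"tz": -1.5,"rx": 0,"ry": 0,"rz": 0,"jaw": 0},{"tx": 0,"ty": 0,"tz": -3,"rx": 0,"ry": 0,"rz": 0,"jaw": 0},{"tx": -1,"ty": 0,"tz": -4.5,"rx": 0,"ry": 0,"rz": 0,"jaw": 0},{"tx": -3,"ty": -0.3,"tz": -4.74,"rx": 0.0008,"ry": -0.0005,"rz": -0.05,"jaw": 0},{"tx": -5.5,"ty": -0.6,"tz": -4.74,"rx": 0.0008,"ry": -0.0005,"rz": -0.1,"jaw": 0},{"tx": -8,"ty": -0.8,"tz": -4.74,"rx": 0.0008,"ry": -0.0005,"rz": -0.15,"jaw": 0},{"tx": -10.5,"ty": -1,"tz": -4.74,"rx": 0.0008,"ry": -0.0005,"rz": -0.1966,"jaw": 0},{"tx": -12,"ty": -1.1,"tz": -4.74,"rx": 0.0008,"ry": -0.0005,"rz": -0.1966,"jaw": 0},{"tx": -12.61,"ty": -1.17,"tz": -4.74,"rx": 0.0008,"ry": -0.0005,"rz": -0.1966,"jaw": 0},{"tx": -12.61,"ty": -1.17,"tz": -4.74,"rx": 0.0008,"ry": -0.0005,"rz": -0.1966,"jaw": 0},{"tx": -12.61,"ty": -1.17,"tz": -4.74,"rx": 0.0008,"ry": -0.0005,"rz": -0.1966,"jaw": 0}]'

```text
clock: 4.1
position: [0.4367, 0.2297, 0.2403]
ee_rot: [[-0.146, 0.989, 0.001], [0.989, 0.146, 0.0], [0.0, 0.001, -1.0]]
ft_force: [-0.1, -0.6, -0.2]
grip_width: 0.204
```

```bash
python3 - <<'E'
from h import *
st(); inc(fw(-.315,-.006,.2072),F[2])
f=grab_frame("scene");cv2.imwrite("pics/s4.png",cv2.resize(f[180:380,320:520],None,fx=2.8,fy=2.8,interpolation=cv2.INTER_CUBIC))
f=grab_frame("top");cv2.imwrite("pics/t4.png",cv2.resize(f[230:330,170:350],None,fx=4.4,fy=4.4,interpolation=cv2.INTER_CUBIC))
E
```

```text
4.1 feeder mm [-315.5571   -5.6794  240.3465] yawerr -0.00044563796767915775 tilt [0.0008 0.0005] f [-0.1248 -0.6117 -0.1748] tq [ 0.0155 -0.0029 -0.0085] 0.2038900692842467
t cm [-0.057  -0.0349  3.3146] r [ 0.0009 -0.0004 -0.0004]
```

View pics/s4.png

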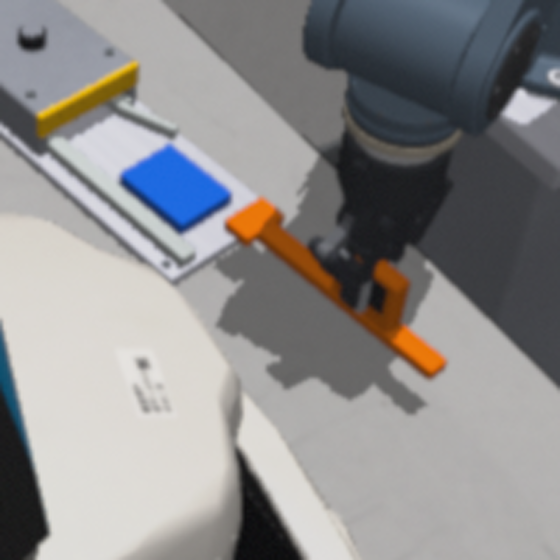

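View pics/t4.png

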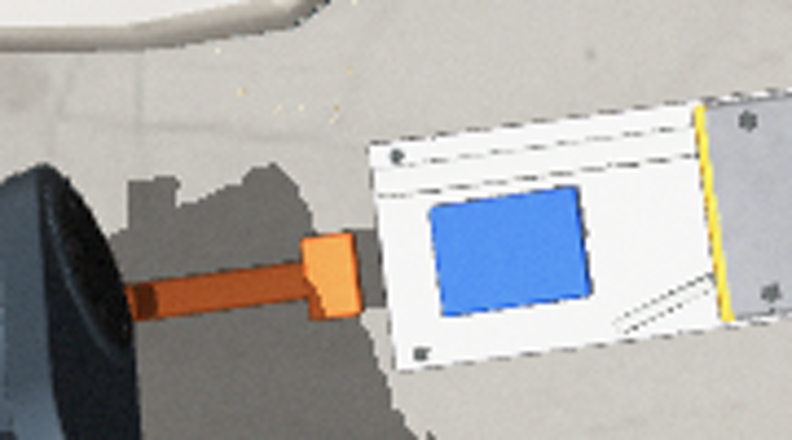

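```bash
python3 - <<'E'
from h import *
uv=np.array([(352,234),(362,313),(302,238)])
p=back("top",(uv+.5)/4.4-.5+[170,230],.0606)
c,s=np.cos(F[2]),np.sin(F[2]);d=p[:,:2]-F[:2];print(np.c_[c*d[:,0]+s*d[:,1],-s*d[:,0]+c*d[:,1]]*1000)
E
```

```text
[[-182.0895   13.789 ]
 [-181.9816  -27.5489]
 [-208.1714   15.1858]]
```

jog_arm --increments '[{"tx": 0,"ty": 0,"tz": 1.3,"rx": 0,"ry": 0,"rz": 0,"jaw": 0},{"tx": 0,"ty": 0,"tz": 2.5,"rx": 0.0008,"ry": -0.0004,"rz": 0,"jaw": 0},{"tx": 0,"ty": 0,"tz": 3.3,"rx": 0.0008,"ry": -0.0004,"rz": 0,"jaw": 0},{"tx": -1,"ty": 0,"tz": 3.3,"rx": 0.0008,"ry": -0.0004,"rz": 0,"jaw": 0},{"tx": -2,"ty": 0,"tz": 3.3,"rx": 0.0008,"ry": -0.0004,"rz": 0,"jaw": 0},{"tx": -2.6,"ty": 0,"tz": 3.3,"rx": 0.0008,"ry": -0.0004,"rz": 0,"jaw": 0},{"tx": -3,"ty": 0,"tz": 3.3,"rx": 0.0008,"ry": -0.0004,"rz": 0,"jaw": 0},{"tx": -3.3,"ty": 0,"tz": 3.3,"rx": 0.0008,"ry": -0.0004,"rz": 0,"jaw": 0},{"tx": -3.6,"ty": 0,"tz": 3.3,"rx": 0.0008,"ry": -0.0004,"rz": 0,"jaw": 0},{"tx": -3.9,"ty": 0,"tz": 3.3,"rx": 0.0008,"ry": -0.0004,"rz": 0,"jaw": 0},{"tx": -4.2,"ty": 0,"tz": 3.3,"rx": 0.0008,"ry": -0.0004,"rz": 0,"jaw": 0},{"tx": -4.2,"ty": 0,"tz": 3.3,"rx": 0.0008,"ry": -0.0004,"rz": 0,"jaw": 0}]'

```text
clock: 5.4
position: [0.4427, 0.1881, 0.2071]
ee_rot: [[-0.146, 0.989, -0.0], [0.989, 0.146, -0.0], [-0.0, -0.0, -1.0]]
ft_force: [0.1, -0.5, -2.1]
grip_width: 0.203
```

```bash
python3 - <<'E'
from h import *
st()
f=grab_frame("scene");cv2.imwrite("pics/s5.png",cv2.resize(f[160:360,300:500],None,fx=2.8,fy=2.8,interpolation=cv2.INTER_CUBIC))
f=grab_frame("top");cv2.imwrite("pics/t5.png",cv2.resize(f[230:330,200:380],None,fx=4.4,fy=4.4,interpolation=cv2.INTER_CUBIC))
E
```

```text
5.4 feeder mm [-273.4671   -5.7894  207.1098] yawerr 0.00022030162823449828 tilt [-0.0004 -0.0003] f [ 0.0631 -0.4669 -2.0515] tq [ 0.0684 -0.0172 -0.0056] 0.20339716859525267
```

View pics/s5.png

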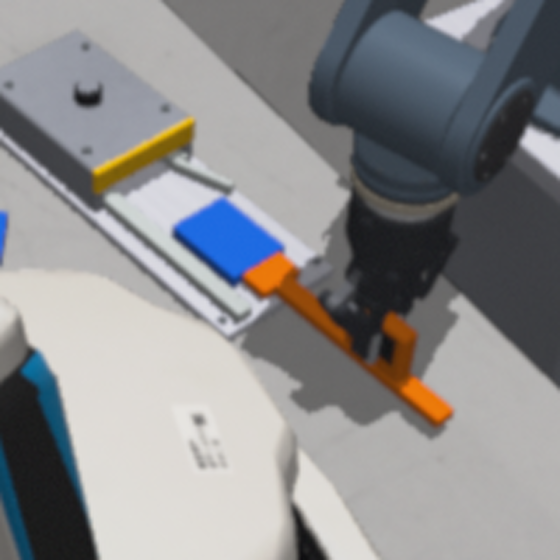

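View pics/t5.png

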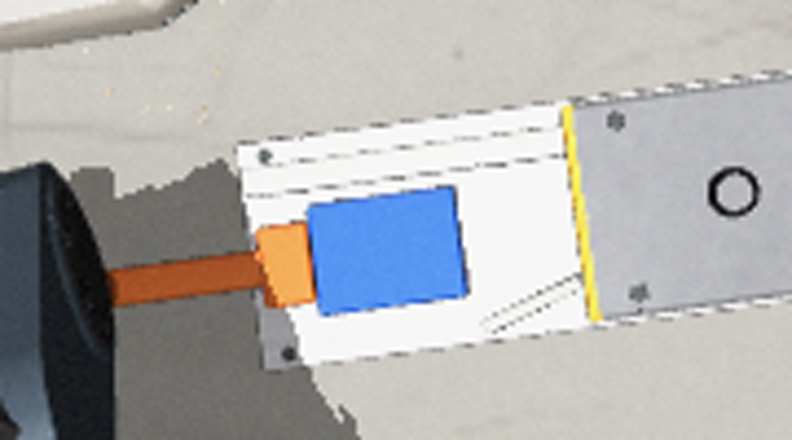

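The nose face is flush on the blank's rear edge (crop about (310,250)). I'll push forward, drifting left towards the fence.

jog_arm --increments '[{"tx": -0.3,"ty": 0,"tz": 0,"rx": 0,"ry": 0,"rz": 0,"jaw": 0},{"tx": -0.7,"ty": 0.06,"tz": 0,"rx": 0,"ry": 0,"rz": 0,"jaw": 0},{"tx": -1.1,"ty": 0.12,"tz": 0,"rx": 0,"ry": 0,"rz": 0,"jaw": 0},{"tx": -1.5,"ty": 0.18,"tz": 0,"rx": 0,"ry": 0,"rz": 0,"jaw": 0},{"tx": -1.9,"ty": 0.24,"tz": 0,"rx": 0,"ry": 0,"rz": 0,"jaw": 0},{"tx": -2.3,"ty": 0.3,"tz": 0,"rx": 0,"ry": 0,"rz": 0,"jaw": 0},{"tx": -2.7,"ty": 0.36,"tz": 0,"rx": 0,"ry": 0,"rz": 0,"jaw": 0},{"tx": -3.1,"ty": 0.44,"tz": 0,"rx": 0,"ry": 0,"rz": 0,"jaw": 0},{"tx": -3.5,"ty": 0.52,"tz": 0,"rx": 0,"ry": 0,"rz": 0,"jaw": 0},{"tx": -3.8,"ty": 0.6,"tz": 0,"rx": 0,"ry": 0,"rz": 0,"jaw": 0},{"tx": -4.0,"ty": 0.6,"tz": 0,"rx": 0,"ry": 0,"rz": 0,"jaw": 0}]'

```text
clock: 6.6
position: [0.4546, 0.1493, 0.2071]
ee_rot: [[-0.146, 0.989, -0.0], [0.989, 0.146, -0.0], [-0.0, -0.0, -1.0]]
ft_force: [-0.4, -0.1, -0.6]
grip_width: 0.203
```

```bash
python3 - <<'E'
from h import *
st()
f=grab_frame("scene");cv2.imwrite("pics/s6.png",cv2.resize(f[160:360,300:500],None,fx=2.8,fy=2.8,interpolation=cv2.INTER_CUBIC))
f=grab_frame("top");cv2.imwrite("pics/t6.png",cv2.resize(f[230:330,200:380],None,fx=4.4,fy=4.4,interpolation=cv2.INTER_CUBIC))
E
```

```text
6.6 feeder mm [-233.3535    0.3333  207.1009] yawerr 0.00011918991316783867 tilt [-0.0003 -0.0003] f [-0.4274 -0.1283 -0.5508] tq [0.1756 0.0457 0.0496] 0.20272775508559493
```

View pics/t6.png

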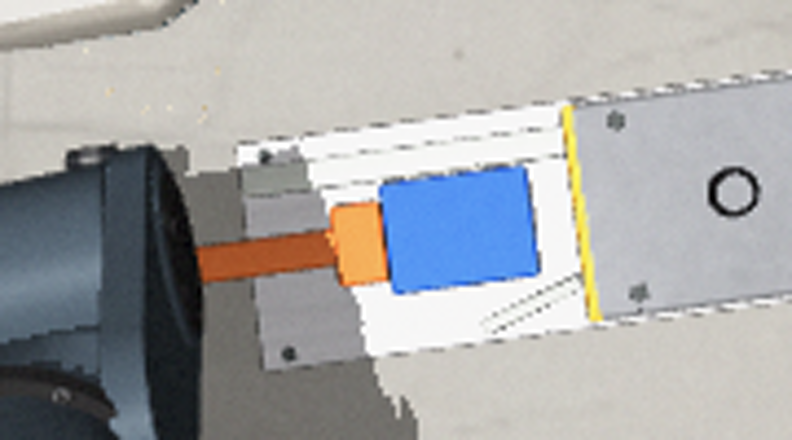

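```bash
python3 - <<'E'
from h import *
uv=(np.array([(378,186),(526,167),(540,273),(394,294)])+.5)/4.4-.5+[200,230]
B,r=fit2("top",[(-40,30,28),(40,30,28),(40,-30,28),(-40,-30,28)],uv,[.5,0,-1.4]);print(r.tolist())
c,s=np.cos(F[2]),np.sin(F[2]);d=B[:2]-F[:2];print(np.array([c*d[0]+s*d[1],-s*d[0]+c*d[1]])*1000,B[2]-F[2])
f=back("top",(np.array([(563,155),(313,187)])+.5)/4.4-.5+[200,230],.012);d=f[:,:2]-F[:2];print(np.c_[c*d[:,0]+s*d[:,1],-s*d[:,0]+c*d[:,1]]*1000)
E
```

```text
[[-0.006694214177400681, -0.3354540080150059], [-0.017453094187942497, -0.6711901482479448], [0.2902672701650886, 0.543223219414017], [-0.2660806391314168, 0.4552060287954305]]
[-59.1589  -0.5303] 0.004265355888631417
[[   1.2905   32.2788]
 [-135.4107   33.0904]]
```

The blank is centred to within about 1 mm of the channel. I'll feed it into the mouth.

jog_arm --increments '[{"tx": -0.4,"ty": 0,"tz": 0,"rx": 0,"ry": 0,"rz": 0,"jaw": 0},{"tx": -0.8,"ty": 0.02,"tz": 0,"rx": 0,"ry": 0,"rz": 0,"jaw": 0},{"tx": -1.2,"ty": 0.04,"tz": 0,"rx": 0,"ry": 0,"rz": 0,"jaw": 0},{"tx": -1.6,"ty": 0.06,"tz": 0,"rx": 0,"ry": 0,"rz": 0,"jaw": 0},{"tx": -2.0,"ty": 0.08,"tz": 0,"rx": 0,"ry": 0,"rz": 0,"jaw": 0},{"tx": -2.4,"ty": 0.08,"tz": 0,"rx": 0,"ry": 0,"rz": 0,"jaw": 0},{"tx": -2.8,"ty": 0.08,"tz": 0,"rx": 0,"ry": 0,"rz": 0,"jaw": 0},{"tx": -3.2,"ty": 0.08,"tz": 0,"rx": 0,"ry": 0,"rz": 0,"jaw": 0},{"tx": -3.6,"ty": 0.08,"tz": 0,"rx": 0,"ry": 0,"rz": 0,"jaw": 0},{"tx": -4.0,"ty": 0.08,"tz": 0,"rx": 0,"ry": 0,"rz": 0,"jaw": 0}]'

```text
clock: 7.7
position: [0.4612, 0.1096, 0.2071]
ee_rot: [[-0.146, 0.989, -0.0], [0.989, 0.146, -0.0], [-0.0, -0.001, -1.0]]
ft_force: [-0.5, 0.6, -1.4]
grip_width: 0.207
```

```bash
python3 - <<'E'
from h import *
st()
f=grab_frame("scene");cv2.imwrite("pics/s7.png",cv2.resize(f[160:360,300:500],None,fx=2.8,fy=2.8,interpolation=cv2.INTER_CUBIC))
f=grab_frame("top");cv2.imwrite("pics/t7.png",cv2.resize(f[230:330,200:380],None,fx=4.4,fy=4.4,interpolation=cv2.INTER_CUBIC))
E
```

```text
7.7 feeder mm [-193.0889    1.0251  207.0753] yawerr 0.00014098470500223392 tilt [-0.0005 -0.0004] f [-0.5409  0.5632 -1.4002] tq [0.1218 0.0799 0.0309] 0.20695451329812434
```

View pics/t7.png

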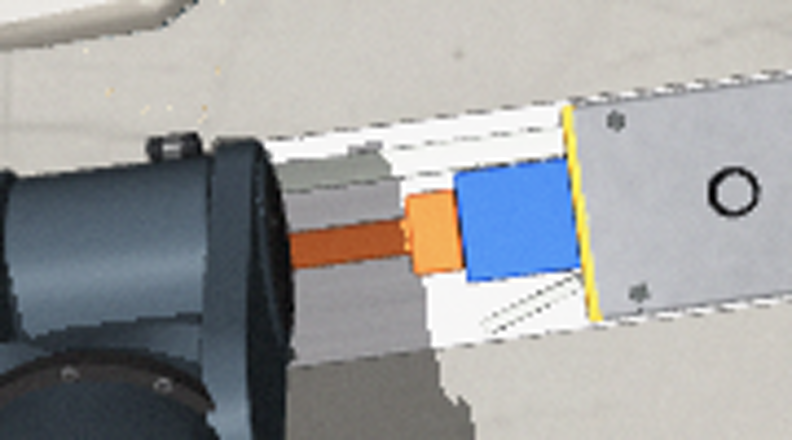

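The blank is entering the mouth cleanly with low force (yellow lip at column 570, nose flush at 460). Continuing.

jog_arm --increments '[{"tx": -0.4,"ty": 0,"tz": 0,"rx": 0,"ry": 0,"rz": 0,"jaw": 0},{"tx": -0.8,"ty": 0,"tz": 0,"rx": 0,"ry": 0,"rz": 0,"jaw": 0},{"tx": -1.2,"ty": 0,"tz": 0,"rx": 0,"ry": 0,"rz": 0,"jaw": 0},{"tx": -1.6,"ty": 0,"tz": 0,"rx": 0,"ry": 0,"rz": 0,"jaw": 0},{"tx": -2.0,"ty": 0,"tz": 0,"rx": 0,"ry": 0,"rz": 0,"jaw": 0},{"tx": -2.4,"ty": 0,"tz": 0,"rx": 0,"ry": 0,"rz": 0,"jaw": 0},{"tx": -2.8,"ty": 0,"tz": 0,"rx": 0,"ry": 0,"rz": 0,"jaw": 0},{"tx": -3.2,"ty": 0,"tz": 0,"rx": 0,"ry": 0,"rz": 0,"jaw": 0},{"tx": -3.6,"ty": 0,"tz": 0,"rx": 0,"ry": 0,"rz": 0,"jaw": 0},{"tx": -4.0,"ty": 0,"tz": 0,"rx": 0,"ry": 0,"rz": 0,"jaw": 0}]'

```text
clock: 8.8
position: [0.4671, 0.0695, 0.2071]
ee_rot: [[-0.146, 0.989, -0.0], [0.989, 0.146, -0.0], [-0.0, -0.0, -1.0]]
ft_force: [-1.3, 0.4, -0.4]
grip_width: 0.201
```

```bash
python3 - <<'E'
from h import *
st()
f=grab_frame("scene");cv2.imwrite("pics/s8.png",cv2.resize(f[160:360,300:500],None,fx=2.8,fy=2.8,interpolation=cv2.INTER_CUBIC))
st()
E
```

```text
8.8 feeder mm [-152.6229    1.0386  207.1051] yawerr -0.00033068497765320615 tilt [-0.0004 -0.0005] f [-1.2544  0.3693 -0.3644] tq [ 0.1574 -0.039   0.0159] 0.20114132535114268
8.85 feeder mm [-152.2255    1.0606  207.1051] yawerr -0.0004377759388343172 tilt [-0.0004 -0.0006] f [ 0.7881 -0.4089 -1.4478] tq [-0.0369 -0.0468 -0.0032] 0.19955488508278135
```

View pics/s8.png

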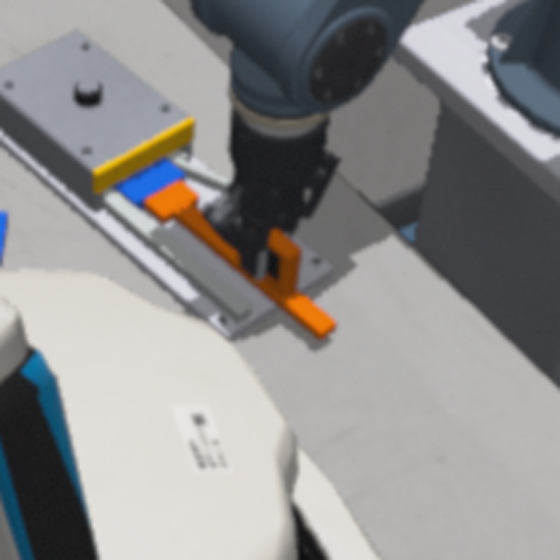

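jog_arm --increments '[{"tx": -0.3,"ty": 0,"tz": 0,"rx": 0,"ry": 0,"rz": 0,"jaw": 0},{"tx": -0.6,"ty": 0,"tz": 0,"rx": 0,"ry": 0,"rz": 0,"jaw": 0},{"tx": -0.9,"ty": 0,"tz": 0,"rx": 0,"ry": 0,"rz": 0,"jaw": 0},{"tx": -1.2,"ty": 0,"tz": 0,"rx": 0,"ry": 0,"rz": 0,"jaw": 0},{"tx": -1.5,"ty": 0,"tz": 0,"rx": 0,"ry": 0,"rz": 0,"jaw": 0},{"tx": -1.8,"ty": 0,"tz": 0,"rx": 0,"ry": 0,"rz": 0,"jaw": 0},{"tx": -2.1,"ty": 0,"tz": 0,"rx": 0,"ry": 0,"rz": 0,"jaw": 0},{"tx": -2.4,"ty": 0,"tz": 0,"rx": 0,"ry": 0,"rz": 0,"jaw": 0},{"tx": -2.7,"ty": 0,"tz": 0,"rx": 0,"ry": 0,"rz": 0,"jaw": 0},{"tx": -3.0,"ty": 0,"tz": 0,"rx": 0,"ry": 0,"rz": 0,"jaw": 0},{"tx": -3.3,"ty": 0,"tz": 0,"rx": 0,"ry": 0,"rz": 0,"jaw": 0}]'

```text
clock: 9.95
position: [0.472, 0.0363, 0.2071]
ee_rot: [[-0.146, 0.989, -0.0], [0.989, 0.146, -0.001], [-0.0, -0.001, -1.0]]
ft_force: [0.2, 4.2, -0.2]
grip_width: 0.204
```

```bash
cat >> h.py <<'E'
def ff(n=6):
    L=[];T=[]
    for _ in range(n):
        o=observe(); f=o['ft_force']; c,s=np.cos(F[2]),np.sin(F[2]); L.append([c*f[0]+s*f[1],-s*f[0]+c*f[1],f[2]]);T.append(o['torque']); grab_frame("top")
    print("feeder force mean",np.mean(L,0),"std",np.std(L,0),"tq",np.mean(T,0)); st()
E
python3 - <<'E'
from h import *
ff()
E
```

```text
feeder force mean [-0.5723  0.0879 -0.9603] std [1.6904 0.3976 0.7393] tq [0.1464 0.0274 0.0062]
10.25 feeder mm [-119.1247    1.0673  207.1079] yawerr -0.0003098551853522036 tilt [-0.0003 -0.0009] f [ 0.7252  0.4727 -1.6662] tq [ 0.0141  0.0126 -0.0244] 0.20416504516267303
```

jog_arm --increments '[{"tx": -0.2,"ty": 0,"tz": 0,"rx": 0,"ry": 0,"rz": 0,"jaw": 0},{"tx": -0.4,"ty": 0,"tz": 0,"rx": 0,"ry": 0,"rz": 0,"jaw": 0},{"tx": -0.6,"ty": 0,"tz": 0,"rx": 0,"ry": 0,"rz": 0,"jaw": 0},{"tx": -0.8,"ty": 0,"tz": 0,"rx": 0,"ry": 0,"rz": 0,"jaw": 0},{"tx": -1.0,"ty": 0,"tz": 0,"rx": 0,"ry": 0,"rz": 0,"jaw": 0}]'

```text
clock: 10.75
position: [0.4735, 0.0264, 0.2071]
ee_rot: [[-0.146, 0.989, -0.0], [0.989, 0.146, -0.001], [-0.001, -0.001, -1.0]]
ft_force: [-1.4, 4.2, 0.7]
grip_width: 0.204
```

```bash
python3 - <<'E'
from h import *
ff()
E
```

```text
feeder force mean [-1.4329  0.0728 -0.768 ] std [1.4981 0.496  0.965 ] tq [ 0.1918  0.0185 -0.0101]
11.05 feeder mm [-108.9724    1.0625  207.084 ] yawerr -0.000272213323416981 tilt [-0.0002 -0.0011] f [-0.3283 -0.0387 -1.8558] tq [-0.0123 -0.0107 -0.0353] 0.20300842849223755
```

jog_arm --increments '[{"tx": -0.2,"ty": 0,"tz": 0,"rx": 0,"ry": 0,"rz": 0,"jaw": 0},{"tx": -0.4,"ty": 0,"tz": 0,"rx": 0,"ry": 0,"rz": 0,"jaw": 0},{"tx": -0.6,"ty": 0,"tz": 0,"rx": 0,"ry": 0,"rz": 0,"jaw": 0},{"tx": -0.8,"ty": 0,"tz": 0,"rx": 0,"ry": 0,"rz": 0,"jaw": 0}]'

```text
clock: 11.45
position: [0.4747, 0.0187, 0.2072]
ee_rot: [[-0.146, 0.989, -0.0], [0.989, 0.146, -0.0], [-0.0, -0.001, -1.0]]
ft_force: [-1.4, 11.0, 1.5]
grip_width: 0.204
```

```bash
python3 - <<'E'
from h import *
ff(4)
E
```

```text
feeder force mean [-7.7456  0.5498  1.0473] std [1.9633 0.483  0.4198] tq [1.0995 0.1226 0.0071]
11.65 feeder mm [-101.1001    1.0207  207.1096] yawerr -0.00045013150461437057 tilt [-0.0005 -0.0007] f [-1.5014  7.105   0.2831] tq [ 0.8783  0.1369 -0.023 ] 0.20421909849818884
```

The stop has been met: force rose to 11 N while moving and holds about 7 N at rest. I'll press on in small steps.

jog_arm --increments '[{"tx": -0.1,"ty": 0,"tz": 0,"rx": 0,"ry": 0,"rz": 0,"jaw": 0},{"tx": -0.2,"ty": 0,"tz": 0,"rx": 0,"ry": 0,"rz": 0,"jaw": 0},{"tx": -0.3,"ty": 0,"tz": 0,"rx": 0,"ry": 0,"rz": 0,"jaw": 0},{"tx": -0.3,"ty": 0,"tz": 0,"rx": 0,"ry": 0,"rz": 0,"jaw": 0}]'

```text
clock: 12.05
position: [0.475, 0.0161, 0.2072]
ee_rot: [[-0.146, 0.989, -0.001], [0.989, 0.146, 0.0], [0.0, -0.001, -1.0]]
ft_force: [-1.1, 12.1, 3.0]
grip_width: 0.206
```

```bash
python3 - <<'E'
from h import *
ff(3)
E
```

```text
feeder force mean [-11.7948   0.191    2.8211] std [0.2726 0.5189 0.2693] tq [1.6751 0.1373 0.0614]
12.2 feeder mm [-98.6021   1.0002 207.2139] yawerr -0.0005113566400218872 tilt [-0.0007  0.0002] f [-1.6707 10.6126  2.114 ] tq [1.6849 0.1851 0.0418] 0.20382288364795392
```

jog_arm --increments '[{"tx": -0.05,"ty": 0,"tz": 0,"rx": 0,"ry": 0,"rz": 0,"jaw": 0},{"tx": -0.05,"ty": 0,"tz": 0,"rx": 0,"ry": 0,"rz": 0,"jaw": 0},{"tx": -0.05,"ty": 0,"tz": 0,"rx": 0,"ry": 0,"rz": 0,"jaw": 0},{"tx": -0.05,"ty": 0,"tz": 0,"rx": 0,"ry": 0,"rz": 0,"jaw": 0},{"tx": -0.05,"ty": 0,"tz": 0,"rx": 0,"ry": 0,"rz": 0,"jaw": 0}]'

```text
clock: 12.7
position: [0.475, 0.016, 0.2073]
ee_rot: [[-0.146, 0.989, -0.001], [0.989, 0.146, 0.001], [0.001, -0.001, -1.0]]
ft_force: [-0.8, 9.3, 1.1]
grip_width: 0.207
```

```bash
python3 - <<'E'
from h import *
ff(5)
f=grab_frame("scene");cv2.imwrite("pics/s9.png",cv2.resize(f[160:360,280:480],None,fx=2.8,fy=2.8,interpolation=cv2.INTER_CUBIC))
E
```

```text
feeder force mean [-9.4045  0.3845  1.7837] std [0.1301 0.258  0.4604] tq [1.4034 0.1208 0.054 ]
12.95 feeder mm [-98.484    0.9861 207.3012] yawerr -0.0005195766257735102 tilt [-0.0008  0.0009] f [-1.218   9.3326  1.9789] tq [ 1.3761  0.0461 -0.0028] 0.20459275553086598
```

View pics/s9.png

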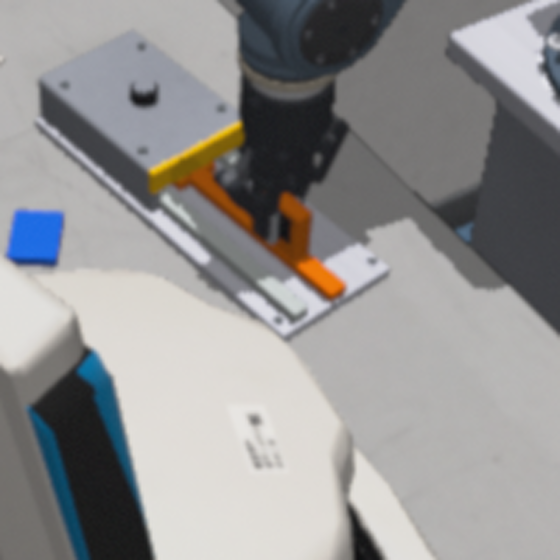

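The nose is inside the mouth under the lip (crop about (190,175)). The push settled to 9.4 N, so I'll bring it up to about 12 N and hold.

jog_arm --increments '[{"tx": -0.1,"ty": 0,"tz": 0,"rx": 0,"ry": 0,"rz": 0,"jaw": 0},{"tx": -0.2,"ty": 0,"tz": 0,"rx": 0,"ry": 0,"rz": 0,"jaw": 0},{"tx": -0.25,"ty": 0,"tz": 0,"rx": 0,"ry": 0,"rz": 0,"jaw": 0},{"tx": -0.3,"ty": 0,"tz": 0,"rx": 0,"ry": 0,"rz": 0,"jaw": 0},{"tx": -0.3,"ty": 0,"tz": 0,"rx": 0,"ry": 0,"rz": 0,"jaw": 0}]'

```text
clock: 13.5
position: [0.4753, 0.0137, 0.2074]
ee_rot: [[-0.146, 0.989, -0.001], [0.989, 0.146, 0.002], [0.002, -0.001, -1.0]]
ft_force: [-2.1, 14.8, 2.5]
grip_width: 0.201
```

```bash
python3 - <<'E'
from h import *
ff(5)
E
```

```text
feeder force mean [-14.8875   0.4162   3.1554] std [0.5489 0.4635 0.6232] tq [2.1647 0.1753 0.0866]
13.75 feeder mm [-96.2443   0.9433 207.4088] yawerr -0.0005595127870403616 tilt [-0.0013  0.0022] f [-2.2149 13.5181  3.9922] tq [2.1836 0.1355 0.0398] 0.2055201434656068
```

About 15 N steady with the stop pressed. I'll ease back to about 12 N for a moment, then draw out.

jog_arm --increments '[{"tx": 0.1,"ty": 0,"tz": 0,"rx": 0,"ry": 0,"rz": 0,"jaw": 0},{"tx": 0.15,"ty": 0,"tz": 0,"rx": 0,"ry": 0,"rz": 0,"jaw": 0},{"tx": 0.15,"ty": 0,"tz": 0,"rx": 0,"ry": 0,"rz": 0,"jaw": 0}]'

```text
clock: 14.05
position: [0.4751, 0.0153, 0.2075]
ee_rot: [[-0.146, 0.989, -0.001], [0.989, 0.146, 0.002], [0.002, -0.001, -1.0]]
ft_force: [-0.5, 7.0, 0.9]
grip_width: 0.207
```

```bash
python3 - <<'E'
from h import *
ff(5)
E
```

```text
feeder force mean [-6.6601  0.5171  1.0904] std [0.3666 0.6368 0.2548] tq [0.9405 0.0453 0.0674]
14.3 feeder mm [-97.8214   0.983  207.45  ] yawerr -0.000554007260821443 tilt [-0.0012  0.0024] f [-0.4359  6.2255  0.3782] tq [0.9521 0.0539 0.0617] 0.20313682176550804
```

jog_arm --increments '[{"tx": -0.1,"ty": 0,"tz": 0,"rx": 0,"ry": 0,"rz": 0,"jaw": 0},{"tx": -0.1,"ty": 0,"tz": 0,"rx": 0,"ry": 0,"rz": 0,"jaw": 0},{"tx": -0.1,"ty": 0,"tz": 0,"rx": 0,"ry": 0,"rz": 0,"jaw": 0},{"tx": -0.1,"ty": 0,"tz": 0,"rx": 0,"ry": 0,"rz": 0,"jaw": 0},{"tx": -0.1,"ty": 0,"tz": 0,"rx": 0,"ry": 0,"rz": 0,"jaw": 0}]'

```text
clock: 14.8
position: [0.4751, 0.0148, 0.2075]
ee_rot: [[-0.145, 0.989, -0.001], [0.989, 0.145, 0.003], [0.003, -0.001, -1.0]]
ft_force: [-0.7, 11.9, 2.0]
grip_width: 0.204
```

```bash
python3 - <<'E'
from h import *
ff(6)
E
```

```text
feeder force mean [-11.4535   0.3799   2.1244] std [0.402  0.5714 0.4601] tq [1.6514 0.1507 0.0974]
15.1 feeder mm [-97.2314   0.9683 207.526 ] yawerr -0.0006907653067864672 tilt [-0.0014  0.0032] f [-1.6561 12.2457  1.9085] tq [1.6791 0.1464 0.0736] 0.20494980951837383
```

About 11.5–12 N held for roughly 0.8 s. Drawing out slowly now.

jog_arm --increments '[{"tx": 0.2,"ty": 0,"tz": 0,"rx": 0,"ry": 0,"rz": 0,"jaw": 0},{"tx": 0.4,"ty": 0,"tz": 0,"rx": 0,"ry": 0,"rz": 0,"jaw": 0},{"tx": 0.7,"ty": 0,"tz": 0,"rx": 0,"ry": 0,"rz": 0,"jaw": 0},{"tx": 1.0,"ty": 0,"tz": 0,"rx": 0,"ry": 0,"rz": 0,"jaw": 0},{"tx": 1.5,"ty": 0,"tz": 0,"rx": 0,"ry": 0,"rz": 0,"jaw": 0},{"tx": 2.2,"ty": 0,"tz": -0.1,"rx": 0,"ry": 0,"rz": 0,"jaw": 0},{"tx": 3.5,"ty": 0,"tz": -0.2,"rx": 0,"ry": 0,"rz": 0,"jaw": 0},{"tx": 5.0,"ty": 0,"tz": -0.2,"rx": 0,"ry": 0,"rz": 0,"jaw": 0},{"tx": 7.0,"ty": 0,"tz": -0.2,"rx": 0,"ry": 0,"rz": 0,"jaw": 0},{"tx": 9.0,"ty": 0,"tz": -0.2,"rx": 0,"ry": 0,"rz": 0,"jaw": 0},{"tx": 11.0,"ty": 0,"tz": -0.2,"rx": 0,"ry": 0,"rz": 0,"jaw": 0},{"tx": 13.0,"ty": 0,"tz": -0.2,"rx": 0,"ry": 0,"rz": 0,"jaw": 0}]'

```text
clock: 16.3
position: [0.4558, 0.145, 0.2101]
ee_rot: [[-0.146, 0.989, -0.001], [0.989, 0.146, 0.003], [0.003, -0.001, -1.0]]
ft_force: [0.5, 0.7, -0.6]
grip_width: 0.205
```

```bash
python3 - <<'E'
from h import *
st(); inc([.4546,.3541,.25],S0[2])
f=grab_frame("scene");cv2.imwrite("pics/s10.png",cv2.resize(f[160:360,280:480],None,fx=2.8,fy=2.8,interpolation=cv2.INTER_CUBIC))
E
```

```text
16.3 feeder mm [-228.8906    0.8286  210.0871] yawerr -0.0003577085146011516 tilt [-0.0013  0.0033] f [ 0.544   0.7308 -0.5923] tq [-0.0447  0.0478 -0.0041] 0.2053383433800382
t cm [20.7219  2.927  -3.9231] r [-0.0012 -0.0033  0.1966]
```

View pics/s10.png

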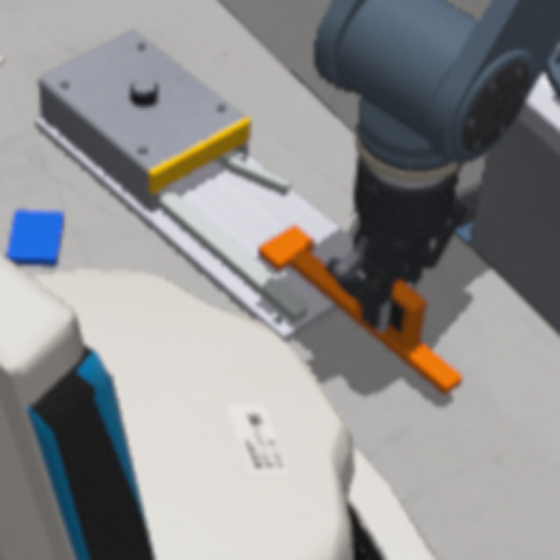

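The stick is out and the blank has stayed inside the hood. I'll carry the stick back to its original bare spot.

jog_arm --increments '[{"tx": 2,"ty": 0,"tz": -1,"rx": 0,"ry": 0,"rz": 0,"jaw": 0},{"tx": 5,"ty": 0.3,"tz": -2.5,"rx": 0,"ry": 0,"rz": 0,"jaw": 0},{"tx": 8.5,"ty": 1,"tz": -3.9,"rx": 0,"ry": 0,"rz": 0,"jaw": 0},{"tx": 12,"ty": 1.7,"tz": -3.92,"rx": 0,"ry": -0.0033,"rz": 0.05,"jaw": 0},{"tx": 15.5,"ty": 2.3,"tz": -3.92,"rx": -0.0012,"ry": -0.0033,"rz": 0.1,"jaw": 0},{"tx": 18.5,"ty": 2.7,"tz": -3.92,"rx": -0.0012,"ry": -0.0033,"rz": 0.15,"jaw": 0},{"tx": 20,"ty": 2.93,"tz": -3.92,"rx": -0.0012,"ry": -0.0033,"rz": 0.1966,"jaw": 0},{"tx": 20.72,"ty": 2.93,"tz": -3.92,"rx": -0.0012,"ry": -0.0033,"rz": 0.1966,"jaw": 0},{"tx": 20.72,"ty": 2.93,"tz": -3.92,"rx": -0.0012,"ry": -0.0033,"rz": 0.1966,"jaw": 0}]'

```text
clock: 17.25
position: [0.4535, 0.3566, 0.25]
ee_rot: [[0.047, 0.999, -0.0], [0.999, -0.047, 0.0], [0.0, -0.0, -1.0]]
ft_force: [0.5, -1.2, -1.4]
grip_width: 0.205
```

```bash
python3 - <<'E'
from h import *
st(); inc([.4546,.3541,.194],S0[2])
f=grab_frame("scene");cv2.imwrite("pics/s11.png",cv2.resize(f[200:400,380:580],None,fx=2.8,fy=2.8,interpolation=cv2.INTER_CUBIC))
E
```

```text
17.25 feeder mm [-438.5445   29.5154  249.9767] yawerr -0.19360514481860758 tilt [-0.0001  0.0003] f [ 0.4643 -1.1916 -1.3724] tq [-0.0103 -0.0115 -0.0324] 0.20454673942859622
t cm [-0.2417  0.1181  5.5976] r [-0.0001 -0.0003  0.0034]
```

View pics/s11.png

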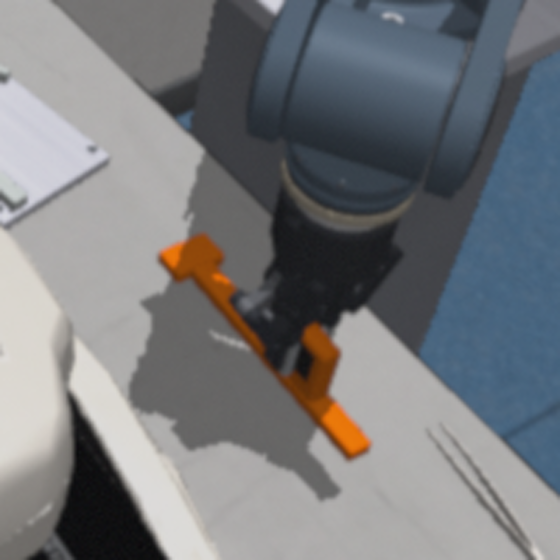

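jog_arm --increments '[{"tx": 0,"ty": 0,"tz": 2,"rx": 0,"ry": 0,"rz": 0,"jaw": 0},{"tx": 0,"ty": 0,"tz": 4,"rx": 0,"ry": 0,"rz": 0,"jaw": 0},{"tx": 0,"ty": 0,"tz": 4.8,"rx": 0,"ry": 0,"rz": 0,"jaw": 0},{"tx": 0,"ty": 0,"tz": 5.2,"rx": 0,"ry": 0,"rz": 0,"jaw": 0},{"tx": 0,"ty": 0,"tz": 5.4,"rx": 0,"ry": 0,"rz": 0,"jaw": 0},{"tx": 0,"ty": 0,"tz": 5.5,"rx": 0,"ry": 0,"rz": 0,"jaw": 0},{"tx": 0,"ty": 0,"tz": 5.6,"rx": 0,"ry": 0,"rz": 0,"jaw": 0},{"tx": 0,"ty": 0,"tz": 5.6,"rx": 0,"ry": 0,"rz": 0,"jaw": 0}]'

```text
clock: 18.1
position: [0.4538, 0.3559, 0.1943]
ee_rot: [[0.048, 0.999, 0.0], [0.999, -0.048, 0.0], [0.0, 0.0, -1.0]]
ft_force: [0.7, 0.3, -1.8]
grip_width: 0.203
```

```bash
python3 - <<'E'
from h import *
ff(3)
E
```

```text
feeder force mean [-0.171   0.0762 -1.266 ] std [0.7237 0.5424 0.4675] tq [0.0605 0.0315 0.0171]
18.25 feeder mm [-437.8468   29.6124  194.1864] yawerr -0.19425192783248613 tilt [-0.0001  0.0002] f [ 0.032  -0.7652 -0.8032] tq [ 0.0275  0.0225 -0.0178] 0.2015419815093738
```

jog_arm --increments '[{"tx": 0,"ty": 0,"tz": 0.06,"rx": 0,"ry": 0,"rz": 0,"jaw": 0},{"tx": 0,"ty": 0,"tz": 0.12,"rx": 0,"ry": 0,"rz": 0,"jaw": 0},{"tx": 0,"ty": 0,"tz": 0.12,"rx": 0,"ry": 0,"rz": 0,"jaw": 0},{"tx": 0,"ty": 0,"tz": 0.12,"rx": 0,"ry": 0,"rz": 0,"jaw": 40},{"tx": 0,"ty": 0,"tz": 0.12,"rx": 0,"ry": 0,"rz": 0,"jaw": 100},{"tx": 0,"ty": 0,"tz": 0.12,"rx": 0,"ry": 0,"rz": 0,"jaw": 100},{"tx": 0,"ty": 0,"tz": 0.12,"rx": 0,"ry": 0,"rz": 0,"jaw": 100},{"tx": 0,"ty": 0,"tz": 0.12,"rx": 0,"ry": 0,"rz": 0,"jaw": 100},{"tx": 0,"ty": 0,"tz": 0.12,"rx": 0,"ry": 0,"rz": 0,"jaw": 100}]'

```text
clock: 19.15
position: [0.4538, 0.3559, 0.193]
ee_rot: [[0.048, 0.999, 0.0], [0.999, -0.048, 0.0], [0.0, 0.0, -1.0]]
ft_force: [0.5, -0.3, 0.5]
grip_width: 1.002
```

jog_arm --increments '[{"tx": 0,"ty": 0,"tz": -2,"rx": 0,"ry": 0,"rz": 0,"jaw": 100},{"tx": 0,"ty": 0,"tz": -4.5,"rx": 0,"ry": 0,"rz": 0,"jaw": 100},{"tx": 0,"ty": 0,"tz": -8,"rx": 0,"ry": 0,"rz": 0,"jaw": 100},{"tx": 0,"ty": 0,"tz": -12,"rx": 0,"ry": 0,"rz": 0,"jaw": 100},{"tx": 4,"ty": -3,"tz": -16,"rx": 0,"ry": 0,"rz": 0,"jaw": 100},{"tx": 8,"ty": -6,"tz": -18,"rx": 0,"ry": 0,"rz": 0,"jaw": 100},{"tx": 12,"ty": -10,"tz": -18,"rx": 0,"ry": 0,"rz": 0,"jaw": 100},{"tx": 14,"ty": -12,"tz": -18,"rx": 0,"ry": 0,"rz": 0,"jaw": 100},{"tx": 14,"ty": -12,"tz": -18,"rx": 0,"ry": 0,"rz": 0,"jaw": 100},{"tx": 14,"ty": -12,"tz": -18,"rx": 0,"ry": 0,"rz": 0,"jaw": 100}]'

```text
clock: 20.15
position: [0.3397, 0.502, 0.3729]
ee_rot: [[0.045, 0.999, -0.0], [0.999, -0.045, -0.0], [-0.0, -0.0, -1.0]]
ft_force: [0.1, 0.3, 0.1]
grip_width: 1.003
```

```bash
python3 - <<'E'
from h import *
st()
cv2.imwrite("pics/s12.png",grab_frame("scene"));cv2.imwrite("pics/t12.png",grab_frame("top"))
a=cv2.imread("pics/s12.png")[180:400,340:560];b=cv2.imread("pics/t12.png")[180:330,90:420]
cv2.imwrite("pics/s12c.png",cv2.resize(a,None,fx=2.6,fy=2.6));cv2.imwrite("pics/t12c.png",cv2.resize(b,None,fx=2.4,fy=2.4))
E
```

```text
20.15 feeder mm [-599.0246  -61.8507  372.8912] yawerr -0.19207649579859232 tilt [-0. -0.] f [0.1079 0.3258 0.116 ] tq [ 0.0162 -0.0259  0.0084] 1.0026072442369762
```

View pics/s12c.png

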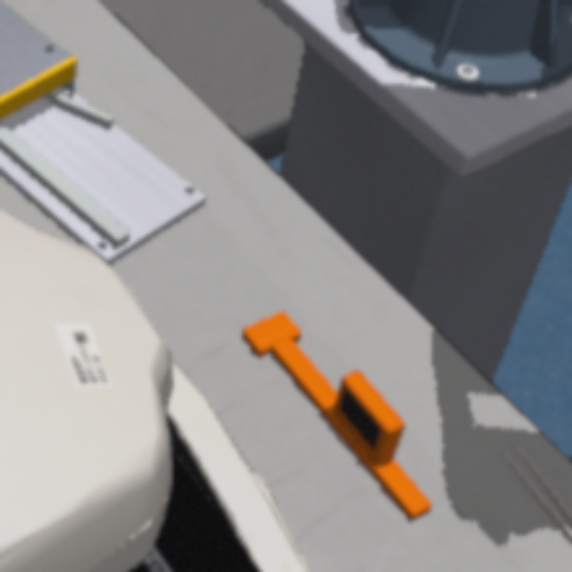

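View pics/t12c.png

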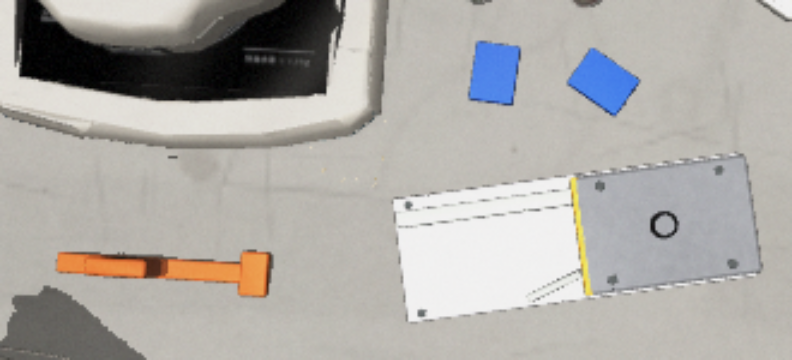

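The stick lies flat and released, clear of the feeder (top crop columns 55–270, bed from 393). The blank is out of sight inside the hood, and the other things stand where they did.

```bash
python3 -c "
from plant import workorder
print(workorder.close_job())"
```

```text
the job is handed in; nothing more can be done
None
```

I picked the stick up by its grip and fed the blank, kept about mid-channel, in through the mouth until it met the sprung stop. The job is handed in at about 20 s of the 67 s allowed; no verdict was reported.

- **Feeding:** the force on the wrist was about 4 N under the hold-down bar, then rose at the stop with the blank's front about 113 mm past the mouth.
- **Pressing:** the first press settled at 9.4 N and the next reached about 15 N. I eased back, which dropped it to about 7 N, then held 11.5–12 N for about 0.8 s. The highest reading was about 15 N, against the 25 N limit.
- **Putting down:** I drew the stick out slowly and laid it on its original bare spot. The last pictures show it flat and released, well clear of the feeder, with the bed empty and the blank inside the hood. The arm and gripper stayed away from the vials, dish and timer.

I could not see the blank's final contact with the stop inside the hood. I infer it from the steady press and the slow withdrawal. The forces are wrist readings with about 0.5 N noise at rest, and they include some rubbing of the nose on the bed.

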